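# Gauge two sleeves and hold the cam lift at its top

## Robot

A 7-joint arm with a two-finger parallel gripper is mounted at the origin on the work surface. World frame = base frame: x ahead of the robot, y to its left, z up, the work surface at z = 0. Lengths are in m, angles in rad, forces in N, time in s.
With the tool pointing down it reaches from about 0.4 to 0.85 m from the base axis. Payload 10.4 kg.
Tool frame: the origin (TCP) lies at the very end of the fingers, on their centre line; the grasp point (between the pads) lies 19 mm behind it (manip.tcp_to_grasp is the z of the grasp point in the tool frame, in m); z points along the fingers, x is the direction in which the jaws open and shut, and the axes are right-handed (so a half turn about z gives the same grasp; the last joint's range is limited). The gripper opens to 85 mm and grips with 20 to 120 N. Pads are 22 mm wide; open, the fingers measure 114 mm over their backs; the gripper's body (76 mm by 85 mm) begins 54 mm behind the grasp point. The pads swing forward as they close: fully open they stand 13 mm farther back than shut.
Start: joints at [1.146, 0.332, -0.065, 1.46, 0.022, 1.35, -0.088], TCP at [0.244, -0.575, 0.231] pointing down, gripper open.
Joint ranges: [-2.6, 2.6], [-0.5, 2.12], [-1.47, 1.34], [0.16, 2.42], [-1.27, 4.41], [0.06, 2.06], [-2.6, 2.6]. Speed limits (rad/s): [2.22, 2.22, 2.79, 2.79, 3.14, 3.14, 3.14].

## Interface

Orientations are given as a unit quaternion [x, y, z, w].
In Python, from workcell import manip gives the robot as it stands.
- The arm moves only by the tool servo_tool, never from a script. Its argument "moves" is a list of rows, each an object with "travel": the shift along the tool's x, y, z in mm, a list of three; "dr": the turn, a rotation vector about the tool's x, y, z in degrees, a list of three. A call has 1 to 12 rows; each row shifts and turns the commanded pose from where the row before left it, along the tool's axes as they then stand; what a row does not reach is not made up. A row lasts 1/8 s, in which the tool goes at most 62.5 mm and 10.7 degrees, less where a joint would pass 70% of its speed; a pose out of reach is approached as far as the arm can. A call is refused whole if a number of a shift passes 62.5 or a number of a turn 10.7, either way. A call with a gripper value outside its range is refused whole. "claw" is the closure, from 0 (fully open) to 1 (shut), set as the call begins (left out, the last holds). The fingers move at their own pace and stop on an object; "squeeze" is the grip in N (left out, the last holds). Time passes only in rows, so rows that do not move let the fingers close. It gives the time, the measured TCP pose, the force and the opening at its end, in the units of the state.
- manip.get_obs(): the state, without advancing time (a new reading comes with each control period).
- manip.camera(name): name is "scene" or "top" or "wrist"; returns the picture (420x560x3 uint8, blue, green, red); there is no depth.
- manip.calibration(name): a dict with "intrinsics" (3x3 intrinsics, pixels), "distortion" ([k1, k2, p1, p2, k3] as OpenCV has them; the pictures are not rectified), "view" (4x4, takes a point from world to camera coordinates). Camera axes: x right, y down, z forward; pixel columns grow to the right and rows downward; lengths in m; the calibration is good to about 2 mm. A picture is of the moment at which its call begins: read the wrist's pose just before it. calibration takes no time and is no camera call; for the wrist camera it gives the pose at the moment of the call.
- manip.hand_in(): hands the job in, once; it reports no verdict.
The state is a dict: "clock": time; "joint_pos": joint angles; "joint_velocities": joint speeds; "tau": joint torques, N m; "position": TCP position; "ee_rot": TCP orientation; "ft_force": force on the tool from outside, world axes, zero at the start; "torque": the same for the moment, N m; "grip_width": opening from 0.0 (shut) to 1.0 (fully open).
Only numpy, scipy, OpenCV 4.12 (cv2) and the standard library are available. Lean on these libraries where they do the work, as an engineer would, in place of code of your own. Each camera call takes 0.05 s, during which the arm holds its last target. There are 200 camera calls.

## Task

Two brass sleeves of the same outer size stand on the bench to the left; only one has a bore wide enough for the pin of the sleeve gauge. Slide that one over the pin until it sits fully down on the round lift plate, put the one that does not fit into the open grey tray on the right, and leave the other things on the bench where they are. Then swing the gauge's cam lever by its upright black handle (anticlockwise from above, against its spring) to its highest lift point, where its arm comes up against the small steel stop block on the base, and finish still holding it there: it springs back if let go.

Things in the scene. Friction and masses are not known exactly. Their poses are not given: they have to be found in the camera images.
- fixture: Sleeve gauge, fixed: grey square base 120 x 120 mm, 20 mm thick, with an upright steel pin of 20 mm diameter at its centre. Origin: centre of the underside, on the pin's axis, at bench height; z up. The cam lever turns about this same axis. A steel stop block (12 x 14 mm, top 41 mm above the bench) stands at x 15 mm, y -52 mm of this frame.
- pin_tip (a point): Centre of the gauge pin's tip, 102 mm above the bench; the pin stands 50 mm above the lift plate at rest and its last 5 mm taper from 20 to 12 mm diameter.
- plate_top (a point): Centre of the top face of the aluminium lift plate, a disc of 64 mm diameter around the pin. 52 mm above the bench with the lever at rest, 66 mm at the cam's highest point, where a 36 mm sleeve on it comes flush with the pin's tip. z up.
- cam_lever (a joint): Cam lever angle (rad), growing anticlockwise from above, 0 to 1.40. In the gauge's frame the arm points at (joint - 2.97) rad from +x: at 0 almost along -x, at 1.40 along -y, against the stop block. The lift grows 10 mm per rad and is highest (14 mm) there. Starts at 0 to 0.25. A spring, 0.3 N m/rad with 0.08 N m friction, pulls it back towards 0: about 4 N at the handle at the top.
- handle: Upright black cylinder at the end of the cam lever, 22 mm diameter, 130 mm from the pin's axis. Origin on its axis, 30 mm above the bench; its grip spans 38 to 88 mm above the bench. It is a revolving grip: it spins freely on its own axis. The lever arm is a flat bar 18 mm wide, top 35 mm above the bench.
- sleeve_wide: Brass sleeve (plain tube) standing upright, 34 mm outer diameter, 36 mm tall, bore 23 mm: it fits the pin. Origin: centre of its lower end; z along its axis. It and the other sleeve stand in two places on the left, nearer and farther, which is which varies.
- sleeve_narrow: Brass sleeve (plain tube) standing upright, 34 mm outer diameter, 36 mm tall, bore 12 mm: it does not fit the pin (thicker wall, smaller hole). Origin: centre of its lower end; z along its axis.
- tray: Open grey plastic tray for rejects, fixed, 150 x 150 mm, 45 mm tall, wall and floor 4 mm. Origin: centre of its underside, at bench height; axes along its sides.
- elbow: Bystander, loose, to be left alone: brass 90-degree pipe elbow, about 36 mm across and 28 mm tall, between the sleeves' places.
- tee: Bystander, loose, to be left alone: copper pipe tee, 60 mm long, 28 mm thick, lying beyond the tray.
- wrench: Bystander, loose, to be left alone: steel wrench lying crosswise at the back, beyond the gauge; origin under its middle.
- spray_can: Bystander, loose, to be left alone: closed spray can, 60 mm across, 170 mm tall, at the back on the right.
- paste_jar: Bystander, loose, to be left alone: white jar, 66 mm across, 60 mm tall, at the back on the left.
- tape_roll: Bystander, loose, to be left alone: white roll of tape, 90 mm across, 25 mm tall, near the robot on the left.
- valve: Bystander, loose, to be left alone: small brass ball valve with a flat steel lever, 55 mm long, 37 mm tall, near the robot on the left.
Mind the look-alikes: they are no part of the job. What is shaped like the sleeve_narrow but pink or red is not meant.

How it is judged:
On the way, in this order (a step that is already met when the one before it is completed fails the run):
1. the wide-bore sleeve sits on the lift plate around the pin and the narrow one lies in the tray, both let go (horizontal distance between sleeve_wide and pin_tip below 0.005 m and z of sleeve_wide in the frame of plate_top below 0.003 m and angle between sleeve_wide's own z axis and vertical below 0.12 rad and contact force between each of sleeve_wide, sleeve_narrow and the fingers below 0.1 N and x of sleeve_narrow in the frame of tray between -0.071 and 0.071 m and y of sleeve_narrow in the frame of tray between -0.071 and 0.071 m and z of sleeve_narrow in the frame of tray below 0.04 m), for 0.2 s.
2. with the sleeves sorted, the fingers hold the cam lever at its highest lift (value of joint cam_lever above 1.28 rad and contact force between the fingers and handle above 0.5 N and horizontal distance between sleeve_wide and pin_tip below 0.005 m and z of sleeve_wide in the frame of plate_top below 0.003 m and angle between sleeve_wide's own z axis and vertical below 0.12 rad and contact force between sleeve_wide and the fingers below 0.1 N), for 0.3 s.
At the end, for the whole second after the job is handed in: Fingers on the handle (over 0.5 N), lever still and within 0.12 rad of its highest lift (1.40); wide-bore sleeve upright on the lift plate (within 3 mm) around the pin (within 5 mm), narrow-bore sleeve inside the tray, both at rest and untouched by the fingers (all of step 2 and velocity of joint cam_lever between -0.1 and 0.1 rad/s and linear speed of each of sleeve_wide, sleeve_narrow below 0.03 m/s and x of sleeve_narrow in the frame of tray between -0.071 and 0.071 m and y of sleeve_narrow in the frame of tray between -0.071 and 0.071 m and z of sleeve_narrow in the frame of tray below 0.04 m and contact force between sleeve_narrow and the fingers below 0.1 N); the arm keeps its last pose, push and grip.
It fails at once if a bystander is moved by more than 4 cm (distance of any of elbow, tee, wrench, spray_can, paste_jar, tape_roll, valve from where it was at the start of the episode above 0.04 m).
It also fails if it takes over 72 s, if anything falls off the work surface, if the arm or the gripper's body presses on something with over 40 N, if the wrist force passes 120 N, or if a joint passes its speed limit or range.

## Working session

There is one attempt and no reset: what is moved stays moved. The work goes in short steps, Python scripts to look and compute and a tool call to move; the robot and the scene stay as the last step left them, time stands still between calls to the robot, and variables do not carry over. Pictures are saved under pics/ and viewed, on a budget of 10 in all, crops included, one or two more only if the job needs it, and the job is handed in when it is done.

Besides the shell and the picture viewer there is one more tool, called after "Emit:" in YAML: its name, and indented under it one key for each argument. servo_tool: Moves the arm, as the interface text tells. Its arguments: {"type":"object","properties":{"moves":{"type":"array","items":{"type":"object","properties":{"travel":{"type":"array","items":{"type":"number"}},"dr":{"type":"array","items":{"type":"number"}}}}},"claw":{"type":"number"},"squeeze":{"type":"number"}},"required":["moves"]}

```bash
mkdir -p pics
python3 - <<'E'
from workcell import manip
import cv2,numpy as np
o=manip.get_obs();print(o['clock'],o['position'],o['ee_rot'],manip.tcp_to_grasp)
for n in['scene','top']:
    im=manip.camera(n);cv2.imwrite(f'pics/{n}0.png',im)
    c=manip.calibration(n);print(n,c['intrinsics'],c['distortion'],c['view'])
E
```

```text
0.0 [ 0.24429586 -0.57489191  0.23050047] [ 8.34004289e-01 -5.51757517e-01 -5.93809716e-04 -3.69876562e-04] -0.0187
scene [[383.90832857   0.         276.37877431]
 [  0.         383.90832857 214.48692107]
 [  0.           0.           1.        ]] [0.00646313 0.         0.         0.         0.        ] [[-0.85151655  0.52402933  0.01768685  0.43402572]
 [ 0.30590105  0.52390205 -0.79495358 -0.10960238]
 [-0.42584517 -0.6715057  -0.60641239  1.26019944]
 [ 0.          0.          0.          1.        ]]
top [[425.1899146    0.         279.77953588]
 [  0.         425.1899146  204.19139343]
 [  0.           0.           1.        ]] [-0.13267163  0.          0.          0.          0.        ] [[-1.47986643e-02 -9.99890493e-01 -2.78817304e-05  5.28229658e-02]
 [-9.78087269e-01  1.44817618e-02 -2.07691052e-01  5.52134131e-01]
 [ 2.07668713e-01 -3.04627940e-03 -9.78194472e-01  1.26171423e+00]
 [ 0.00000000e+00  0.00000000e+00  0.00000000e+00  1.00000000e+00]]
```

View pics/scene0.png

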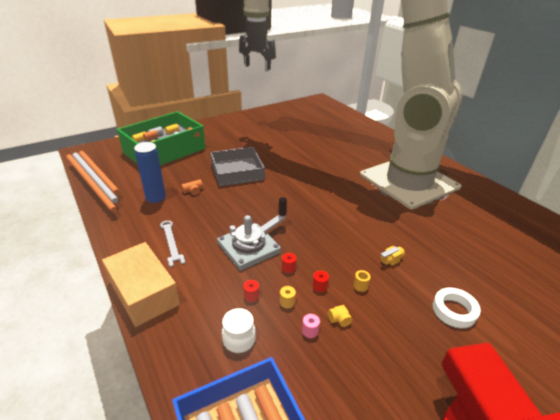

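View pics/top0.png

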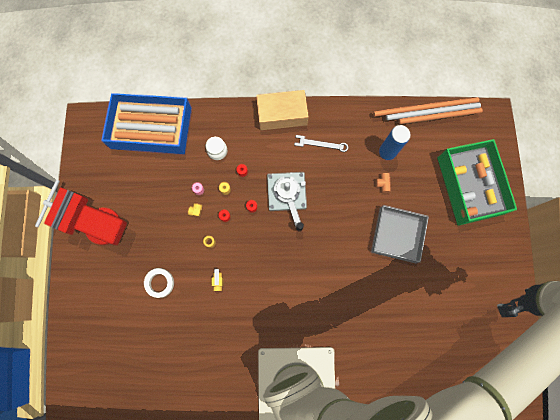

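The scene view shows the wide sleeve near (362,281) and the narrow one at (288,297). In the top view they are at (209,241) and (224,188), the gauge is at about (287,190), the handle at (297,225), and the tray at (400,234). Next I'll enlarge both views.

```bash
cat > h.py <<'E'
import cv2,numpy as np
from workcell import manip
from scipy.optimize import least_squares
def proj(c,P):
    V=np.array(c['view']);return cv2.projectPoints(np.atleast_2d(np.array(P,float)),cv2.Rodrigues(V[:3,:3])[0],V[:3,3],np.array(c['intrinsics']),np.array(c['distortion']))[0][:,0]
def tri(obs):  # [(calib,(u,v))...]
    f=lambda p:np.concatenate([proj(c,p)[0]-uv for c,uv in obs])
    r=least_squares(f,[.55,0,.05]);return r.x,r.fun
def onz(c,uv,z):
    return least_squares(lambda p:proj(c,[p[0],p[1],z])[0]-uv,[.55,0]).x
E
python3 - <<'E'
import cv2,numpy as np
t=cv2.imread('pics/top0.png');s=cv2.imread('pics/scene0.png')
def cr(im,u,v,w,h,k): return cv2.resize(im[v:v+h,u:u+w],None,fx=k,fy=k,interpolation=cv2.INTER_CUBIC)
a=cr(t,190,165,133,100,3) # 399x300
b=cr(t,360,190,133,100,3)
c=cr(s,205,190,133,100,3)
d=cr(s,270,235,133,100,3)
cv2.imwrite('pics/c0.png',cv2.resize(np.vstack([np.hstack([a,b]),np.hstack([c,d])]),(798,600)))
E
```

```text
(no output)
```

View pics/c0.png

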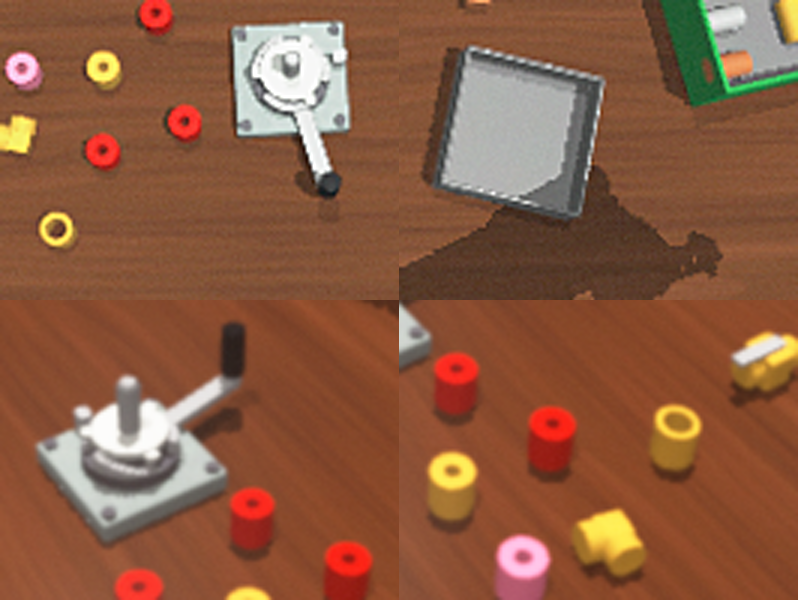

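Run:
```python
from h import *
np.set_printoptions(precision=4,suppress=True)
t=manip.calibration('top');s=manip.calibration('scene')
for n,a,b in[('narrow',(224.3,187.5),(287.7,292)),('wide',(209,241.3),(362.7,275.7)),('pin',(287.3,185.3),(247.7,216.3)),('handletop',(300,225.8),(282.7,199)),('stop',(303,183.3),(232.3,227.5))]:
    print(n,*tri([(t,a),(s,b)]))
print('narrow/wide z36',onz(t,(224.3,187.5),.036),onz(t,(209,241.3),.036),'pin',onz(t,(287.3,185.3),.102),'handle',onz(t,(300,225.8),.088))
c=[onz(t,p,.045) for p in[(383,205.7),(428.3,215.3),(420.3,261.7),(371.7,251.7)]];print(np.array(c),np.mean(c,0))
b=[onz(t,p,.02) for p in[(190+233/3,165+28/3),(190+342/3,165+24/3),(190+349/3,165+129/3),(190+237/3,165+135/3)]];print(np.array(b),np.mean(b,0))
w=manip.calibration('wrist');print(w['intrinsics'],w['view'])
```

```text
narrow [0.6164 0.2201 0.0336] [ 0.3105 -0.3554  0.3114  0.0653]
wide [0.4436 0.2664 0.0335] [ 0.2258 -0.2001  0.2118  0.0341]
pin [0.6037 0.0198 0.1015] [ 0.4446 -0.6312  0.5967  0.1487]
handletop [ 0.4806 -0.016   0.0876] [ 0.337  -0.425   0.4649  0.1057]
stop [ 0.6244 -0.0309  0.0396] [ 0.1649 -0.246   0.2315  0.0598]
narrow/wide z36 [0.6146 0.2208] [0.4427 0.2667] pin [0.6016 0.0212] handle [ 0.4793 -0.015 ]
[[ 0.5459 -0.2812]
 [ 0.5126 -0.4257]
 [ 0.3669 -0.3883]
 [ 0.4015 -0.2368]] [ 0.4567 -0.333 ]
[[ 0.6606  0.0824]
 [ 0.6634 -0.0357]
 [ 0.5472 -0.04  ]
 [ 0.5425  0.0791]] [0.6034 0.0215]
[[372.9896   0.     281.6579]
 [  0.     372.9896 206.9163]
 [  0.       0.       1.    ]] [[ 0.3907 -0.9205 -0.0013 -0.6236]
 [-0.8863 -0.3766  0.2696 -0.0354]
 [-0.2487 -0.1042 -0.963   0.378 ]
 [ 0.      0.      0.      1.    ]]
```

Emit:
servo_tool:
  moves:
    - {"dr": [0,0,7.7]}
    - {"dr": [0,0,7.7]}
    - {"dr": [0,0,7.6]}
    - {"travel": [-49.7,-23.2,0]}
    - {"travel": [-49.7,-23.2,0]}
    - {"travel": [-49.7,-23.2,0]}
    - {"travel": [-49.7,-23.2,0]}
    - {"travel": [-49.7,-23.2,0]}
    - {"travel": [-49.7,-23.2,0]}
    - {"travel": [-49.7,-23.2,0]}
    - {"travel": [-49.7,-23.2,0]}
  claw: 0
  squeeze: 40

```text
$.moves[0]: bad value
```

Emit:
servo_tool:
  moves:
    - {"travel": [-49.7,-23.2,0]}
    - {"travel": [-49.7,-23.2,0]}
    - {"travel": [-49.7,-23.2,0]}
    - {"travel": [-49.7,-23.2,0]}
    - {"travel": [-49.7,-23.2,0]}
    - {"travel": [-49.7,-23.2,0]}
    - {"travel": [-49.7,-23.2,0]}
    - {"travel": [-49.7,-23.2,0]}
    - {"travel": [0,0,0]}

```text
$.moves[0]: bad value
```

Emit:
servo_tool:
  moves:
    - {"travel": [0,0,0],"dr": [0,0,7.7]}
    - {"travel": [0,0,0],"dr": [0,0,7.7]}
    - {"travel": [0,0,0],"dr": [0,0,7.6]}
    - {"travel": [-49.7,-23.2,0],"dr": [0,0,0]}
    - {"travel": [-49.7,-23.2,0],"dr": [0,0,0]}
    - {"travel": [-49.7,-23.2,0],"dr": [0,0,0]}
    - {"travel": [-49.7,-23.2,0],"dr": [0,0,0]}
    - {"travel": [-49.7,-23.2,0],"dr": [0,0,0]}
    - {"travel": [-49.7,-23.2,0],"dr": [0,0,0]}
    - {"travel": [-49.7,-23.2,0],"dr": [0,0,0]}
    - {"travel": [-49.7,-23.2,0],"dr": [0,0,0]}
  claw: 0
  squeeze: 40

```text
clock: 1.48
position: [0.4302, -0.1758, 0.2312]
ee_rot: [0.707, -0.707, 0.0, 0.0]
ft_force: [1.6, -0.2, -0.2]
grip_width: 1.005
```

Emit:
servo_tool:
  moves:
    - {"travel": [-49.7,-23.2,0],"dr": [0,0,0]}
    - {"travel": [-49.7,-23.2,0],"dr": [0,0,0]}
    - {"travel": [-49.7,-23.2,0],"dr": [0,0,0]}
    - {"travel": [-49.7,-23.2,0],"dr": [0,0,0]}
    - {"travel": [0,0,0],"dr": [0,0,0]}

```text
clock: 2.1
position: [0.523, 0.0261, 0.231]
ee_rot: [0.71, -0.705, -0.001, -0.001]
ft_force: [0.3, -0.1, -0.0]
grip_width: 0.999
```

Run:
```python
from h import *
import pickle
c=manip.calibration('wrist');im=manip.camera('wrist');print(manip.get_obs()['position'],manip.get_obs()['joint_pos'])
cv2.imwrite('pics/w1.png',im);pickle.dump({k:np.array(v) for k,v in c.items()},open('w1.pkl','wb'))
```

```text
[0.5226042  0.02324735 0.2307947 ] [ 0.40401351  0.15332422 -0.58536745  1.70293938  0.08642111  1.31229409
 -1.76487024]
```

Emit:
servo_tool:
  moves:
    - {"travel": [-49.7,-23.2,0],"dr": [0,0,0]}
    - {"travel": [-49.7,-23.2,0],"dr": [0,0,0]}
    - {"travel": [-49.7,-23.2,0],"dr": [0,0,0]}
    - {"travel": [-49.7,-23.2,0],"dr": [0,0,0]}
    - {"travel": [0,0,0],"dr": [0,0,0]}

```text
clock: 2.78
position: [0.6149, 0.2234, 0.2298]
ee_rot: [0.709, -0.706, -0.001, 0.0]
ft_force: [0.3, -0.5, -1.3]
grip_width: 1.0
```

Run:
```python
from h import *
import pickle
c=manip.calibration('wrist');im=manip.camera('wrist');print(manip.get_obs()['position'],manip.get_obs()['joint_pos'])
cv2.imwrite('pics/w2.png',im);pickle.dump({k:np.array(v) for k,v in c.items()},open('w2.pkl','wb'))
```

```text
[0.61512942 0.22063177 0.23013361] [ 0.04374629  0.47258327 -0.64720026  1.34970507  0.28086646  1.4127681
 -2.16338094]
```

View pics/w1.png

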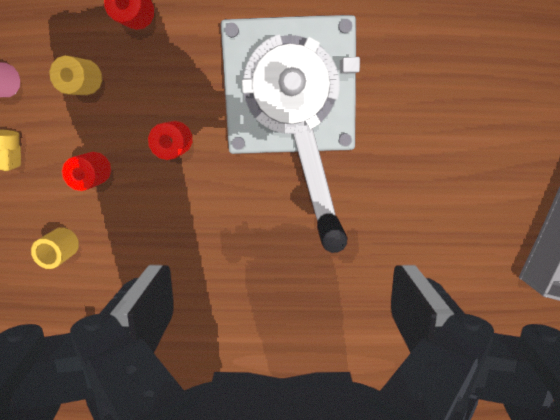

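View pics/w2.png

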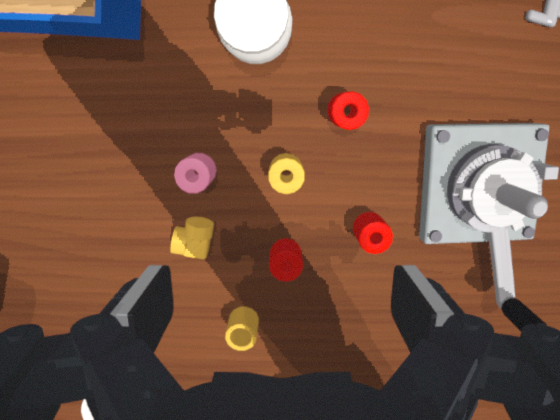

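Run:
```python
from h import *
import pickle
np.set_printoptions(precision=4,suppress=True)
a,b=[pickle.load(open(f'w{i}.pkl','rb')) for i in(1,2)]
t=manip.calibration('top');s=manip.calibration('scene')
for n,p,q,z,u,v in[('narrow',(67,74),(287,175),.036,(224.3,187.5),(287.7,292)),('wide',(46,252),(240,336),.036,(209,241.3),(362.7,275.7)),('pin',(291.5,80),(539,207),.102,(287.3,185.3),(247.7,216.3))]:
    print(n,*tri([(a,p),(b,q)]),onz(a,p,z),onz(b,q,z),tri([(a,p),(b,q),(t,u),(s,v)])[0])
print('handle',onz(a,(335,240),.088))
print('stop',onz(a,(351,64),.041))
bc=np.array([onz(a,p,.02) for p in[(222,17),(355,12),(355,151),(230,153)]]);print(bc,bc.mean(0))
```

```text
narrow [0.6176 0.2193 0.0348] [ 0.0826 -0.1807 -0.0864  0.1848] [0.6173 0.2187] [0.618  0.2192] [0.6175 0.2195 0.0342]
wide [0.4454 0.2673 0.0338] [-0.1407  0.3055  0.131  -0.3217] [0.4466 0.2655] [0.4465 0.2672] [0.4451 0.2672 0.0338]
pin [0.6065 0.0204 0.1004] [ 0.1417 -0.2868 -0.1756  0.3175] [0.6062 0.0205] [0.6072 0.0215] [0.6063 0.0204 0.1006]
handle [ 0.4828 -0.017 ]
stop [ 0.6235 -0.0311]
[[ 0.6648  0.0806]
 [ 0.6699 -0.0365]
 [ 0.547  -0.0423]
 [ 0.5442  0.0762]] [0.6065 0.0195]
```

Emit:
servo_tool:
  moves:
    - {"travel": [1.3,-2.7,50],"dr": [0,0,0]}
    - {"travel": [0,0,50],"dr": [0,0,0]}
    - {"travel": [0,0,50],"dr": [0,0,0]}
    - {"travel": [0,0,40],"dr": [0,0,0]}
    - {"travel": [0,0,24],"dr": [0,0,0]}
    - {"travel": [0,0,10],"dr": [0,0,0]}
    - {"travel": [0,0,0],"dr": [0,0,0]}
  claw: 0

```text
clock: 3.7
position: [0.6183, 0.2172, 0.0075]
ee_rot: [-0.707, 0.708, -0.0, -0.0]
ft_force: [-0.5, -0.0, 0.6]
grip_width: 0.998
```

Emit:
servo_tool:
  moves:
    - {"travel": [0,0,0],"dr": [0,0,0]}
    - {"travel": [0,0,0],"dr": [0,0,0]}
    - {"travel": [0,0,0],"dr": [0,0,0]}
    - {"travel": [0,0,0],"dr": [0,0,0]}
    - {"travel": [0,0,0],"dr": [0,0,0]}
    - {"travel": [0,0,0],"dr": [0,0,0]}
    - {"travel": [0,0,-30],"dr": [0,0,0]}
    - {"travel": [0,0,-50],"dr": [0,0,0]}
    - {"travel": [0,0,-50],"dr": [0,0,0]}
    - {"travel": [0,0,-50],"dr": [0,0,0]}
  claw: 1
  squeeze: 40

```text
clock: 4.95
position: [0.6177, 0.2187, 0.1889]
ee_rot: [0.707, -0.707, 0.0, 0.0]
ft_force: [0.7, -0.1, -1.5]
grip_width: 0.392
```

Emit:
servo_tool:
  moves:
    - {"travel": [46.1,13.2,0],"dr": [0,0,0]}
    - {"travel": [46.1,13.2,0],"dr": [0,0,0]}
    - {"travel": [46.1,13.2,0],"dr": [0,0,0]}
    - {"travel": [46.1,13.2,0],"dr": [0,0,0]}
    - {"travel": [46.1,13.2,0],"dr": [0,0,0]}
    - {"travel": [46.1,13.2,0],"dr": [0,0,0]}
    - {"travel": [46.1,13.2,0],"dr": [0,0,0]}
    - {"travel": [46.1,13.2,0],"dr": [0,0,0]}
    - {"travel": [46.1,13.2,0],"dr": [0,0,0]}
    - {"travel": [46.1,13.2,0],"dr": [0,0,0]}
    - {"travel": [46.1,13.2,0],"dr": [0,0,0]}
    - {"travel": [46.1,13.2,0],"dr": [0,0,0]}

```text
clock: 6.45
position: [0.4592, -0.3357, 0.1875]
ee_rot: [0.707, -0.707, 0.0, 0.0]
ft_force: [0.8, -0.3, -2.3]
grip_width: 0.391
```

Emit:
servo_tool:
  moves:
    - {"travel": [0,0,0],"dr": [0,0,0]}
    - {"travel": [0,0,50],"dr": [0,0,0]}
    - {"travel": [0,0,50],"dr": [0,0,0]}
    - {"travel": [0,0,40],"dr": [0,0,0]}
    - {"travel": [0,0,23],"dr": [0,0,0]}
    - {"travel": [0,0,8],"dr": [0,0,0]}
    - {"travel": [0,0,0],"dr": [0,0,0]}

```text
clock: 7.32
position: [0.4602, -0.334, 0.0166]
ee_rot: [0.707, -0.707, 0.0, -0.0]
ft_force: [1.0, 0.6, -1.6]
grip_width: 0.393
```

Emit:
servo_tool:
  moves:
    - {"travel": [0,0,0],"dr": [0,0,0]}
    - {"travel": [0,0,0],"dr": [0,0,0]}
    - {"travel": [0,0,0],"dr": [0,0,0]}
    - {"travel": [0,0,0],"dr": [0,0,0]}
    - {"travel": [0,0,-25],"dr": [0,0,0]}
    - {"travel": [0,0,-50],"dr": [0,0,0]}
    - {"travel": [0,0,-50],"dr": [0,0,0]}
    - {"travel": [0,0,-50],"dr": [0,0,0]}
  claw: 0.35

```text
clock: 8.32
position: [0.4597, -0.3343, 0.1931]
ee_rot: [0.707, -0.707, 0.0, -0.0]
ft_force: [0.0, 0.4, -0.4]
grip_width: 0.644
```

Emit:
servo_tool:
  moves:
    - {"travel": [0,0,-20],"dr": [0,0,-10]}
    - {"travel": [0,0,-20],"dr": [0,0,-10]}
    - {"travel": [0,0,0],"dr": [0,0,-10]}
    - {"travel": [-44,-24,0],"dr": [0,0,0]}
    - {"travel": [-44,-24,0],"dr": [0,0,0]}
    - {"travel": [-44,-24,0],"dr": [0,0,0]}
    - {"travel": [-44,-24,0],"dr": [0,0,0]}
    - {"travel": [-44,-24,0],"dr": [0,0,0]}
    - {"travel": [-44,-24,0],"dr": [0,0,0]}
    - {"travel": [-44,-24,0],"dr": [0,0,0]}
    - {"travel": [-44,-24,0],"dr": [0,0,0]}
    - {"travel": [-44,-24,0],"dr": [0,0,0]}
  claw: 0.2

```text
clock: 9.82
position: [0.4485, 0.118, 0.2316]
ee_rot: [0.866, -0.5, 0.001, 0.0]
ft_force: [0.6, 0.4, -0.3]
grip_width: 0.799
```

Emit:
servo_tool:
  moves:
    - {"travel": [-44,-24,0],"dr": [0,0,0]}
    - {"travel": [-44,-24,0],"dr": [0,0,0]}
    - {"travel": [-44,-24,0],"dr": [0,0,0]}
    - {"travel": [0,0,50],"dr": [0,0,0]}
    - {"travel": [0,0,20],"dr": [0,0,0]}
    - {"travel": [0,0,0],"dr": [0,0,0]}
    - {"travel": [0,0,0],"dr": [0,0,0]}

```text
clock: 10.7
position: [0.4459, 0.2666, 0.1627]
ee_rot: [0.866, -0.5, 0.001, -0.001]
ft_force: [-0.6, 0.4, 0.3]
grip_width: 0.8
```

Run:
```python
from h import *
import pickle
o=manip.get_obs();c=manip.calibration('wrist');im=manip.camera('wrist');print(o['position'],o['joint_pos'])
p=proj(c,[[.4455,.267,.036]])[0];print(p)
u,v=np.clip((p-[70,52]).astype(int),0,[420,316]);print(u,v)
cv2.imwrite('pics/w3.png',cv2.resize(im[v:v+104,u:u+140],None,fx=5,fy=5));pickle.dump({k:np.array(v) for k,v in c.items()},open('w3.pkl','wb'))
```

```text
[0.44592571 0.26663824 0.16274103] [ 0.23374254  0.28721013 -0.98047651  1.78870549  0.25624133  1.19968636
 -1.86958864]
[282.01021986 197.60659288]
212 145
```

View pics/w3.png

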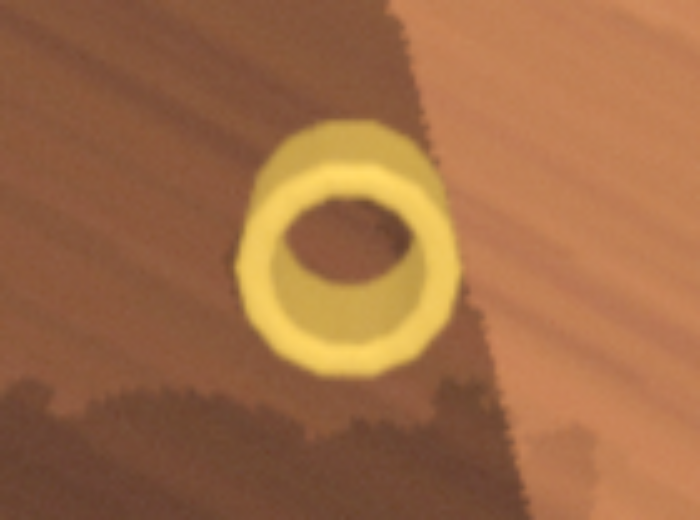

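The wide ring is centred at pixel (282,198.8) in the full frame, about 1 mm from the prediction. I'll correct for that and grasp.

Emit:
servo_tool:
  moves:
    - {"travel": [-0.5,1.0,50],"dr": [0,0,0]}
    - {"travel": [0,0,50],"dr": [0,0,0]}
    - {"travel": [0,0,35],"dr": [0,0,0]}
    - {"travel": [0,0,15],"dr": [0,0,0]}
    - {"travel": [0,0,6],"dr": [0,0,0]}
    - {"travel": [0,0,0],"dr": [0,0,0]}
    - {"travel": [0,0,0],"dr": [0,0,0]}

```text
clock: 11.62
position: [0.4447, 0.2671, 0.0065]
ee_rot: [0.866, -0.5, 0.001, -0.001]
ft_force: [-0.4, 0.5, -0.5]
grip_width: 0.794
```

Emit:
servo_tool:
  moves:
    - {"travel": [0,0,0],"dr": [0,0,0]}
    - {"travel": [0,0,0],"dr": [0,0,0]}
    - {"travel": [0,0,0],"dr": [0,0,0]}
    - {"travel": [0,0,0],"dr": [0,0,0]}
    - {"travel": [0,0,0],"dr": [0,0,0]}
    - {"travel": [0,0,-25],"dr": [0,0,0]}
    - {"travel": [0,0,-50],"dr": [0,0,0]}
    - {"travel": [0,0,-50],"dr": [0,0,0]}
    - {"travel": [0,0,-50],"dr": [0,0,0]}
    - {"travel": [0,0,0],"dr": [0,0,0]}
  claw: 1
  squeeze: 40

```text
clock: 12.88
position: [0.4454, 0.2679, 0.1836]
ee_rot: [0.866, -0.5, 0.002, -0.002]
ft_force: [0.6, 0.9, -2.6]
grip_width: 0.377
```

Emit:
servo_tool:
  moves:
    - {"travel": [42,-2.3,0],"dr": [0,0,0]}
    - {"travel": [42,-2.3,0],"dr": [0,0,0]}
    - {"travel": [42,-2.3,0],"dr": [0,0,0]}
    - {"travel": [42,-2.3,0],"dr": [0,0,0]}
    - {"travel": [42,-2.3,0],"dr": [0,0,0]}
    - {"travel": [42,-2.3,0],"dr": [0,0,0]}
    - {"travel": [42,-2.3,0],"dr": [0,0,0]}
    - {"travel": [0,0,40],"dr": [0,0,0]}
    - {"travel": [0,0,20],"dr": [0,0,0]}
    - {"travel": [0,0,0],"dr": [0,0,0]}
    - {"travel": [0,0,0],"dr": [0,0,0]}

```text
clock: 14.25
position: [0.6053, 0.021, 0.1213]
ee_rot: [0.866, -0.499, 0.0, -0.0]
ft_force: [-0.2, 0.2, -1.2]
grip_width: 0.378
```

Run:
```python
from h import *
P=[];C=[]
for i in range(5):
    P.append(manip.get_obs()['position']);C.append(np.array(manip.calibration('wrist')['view']))
    im=manip.camera('wrist')
P=np.array(P);print(P.mean(0),P.std(0))
c=manip.calibration('wrist');z=P[:,2].mean()
print(proj(c,[[.6063,.0205,z+.030],[.6063,.0205,.102],[.6063,.0205,.052]]))
s=manip.calibration('scene');si=manip.camera('scene');q=proj(s,[[.6063,.0205,.102]])[0].astype(int);print(q)
a=cv2.resize(im[100:400,140:420],(560,600))
b=cv2.resize(si[q[1]-60:q[1]+60,q[0]-24:q[0]+24],(240,600),interpolation=cv2.INTER_CUBIC)
cv2.imwrite('pics/p4.png',np.hstack([a,b]))
```

```text
[0.60549402 0.02074159 0.1215155 ] [9.52187313e-05 2.14103797e-04 1.43042127e-04]
[[285.24217314 307.56251157]
 [284.16410725 251.6780275 ]
 [283.53802325 219.37890728]]
[247 216]
```

View pics/p4.png

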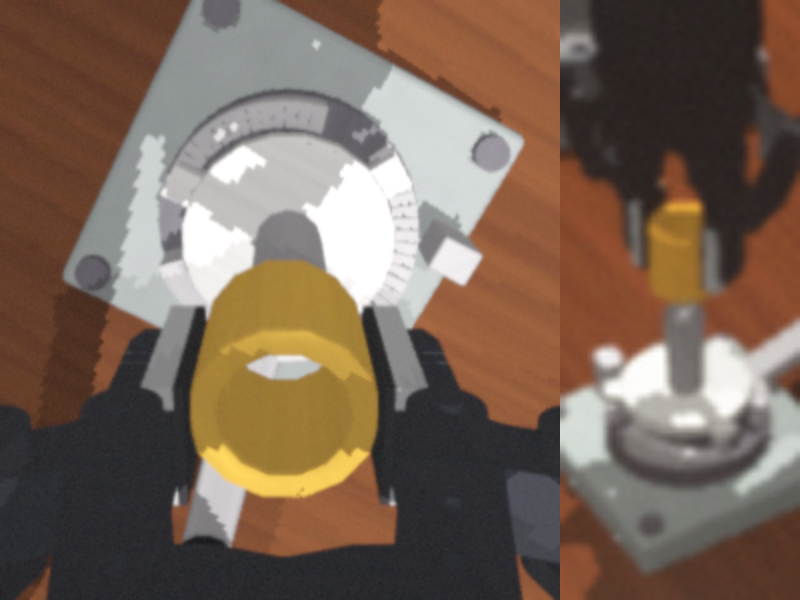

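The ring top is centred at about (282.3,306.5) in the full frame, and the pin axis should project to (285,307.6). That is an offset of about 1 mm, so I'll nudge it and lower gently.

Emit:
servo_tool:
  moves:
    - {"travel": [0.7,0.2,8],"dr": [0,0,0]}
    - {"travel": [0,0,8],"dr": [0,0,0]}
    - {"travel": [0,0,8],"dr": [0,0,0]}
    - {"travel": [0,0,6],"dr": [0,0,0]}
    - {"travel": [0,0,0],"dr": [0,0,0]}

```text
clock: 15.18
position: [0.6049, 0.0195, 0.0897]
ee_rot: [0.866, -0.5, -0.0, 0.0]
ft_force: [0.8, 0.6, -2.2]
grip_width: 0.373
```

Emit:
servo_tool:
  moves:
    - {"travel": [0,0,10],"dr": [0,0,0]}
    - {"travel": [0,0,10],"dr": [0,0,0]}
    - {"travel": [0,0,6],"dr": [0,0,0]}
    - {"travel": [0,0,3],"dr": [0,0,0]}
    - {"travel": [0,0,2],"dr": [0,0,0]}
    - {"travel": [0,0,0],"dr": [0,0,0]}

```text
clock: 15.92
position: [0.6052, 0.0195, 0.0593]
ee_rot: [0.866, -0.5, 0.0, 0.0]
ft_force: [1.3, -0.1, -1.3]
grip_width: 0.369
```

Emit:
servo_tool:
  moves:
    - {"travel": [0,0,0],"dr": [0,0,0]}
    - {"travel": [0,0,0],"dr": [0,0,0]}
    - {"travel": [0,0,0],"dr": [0,0,0]}
    - {"travel": [0,0,0],"dr": [0,0,0]}
    - {"travel": [0,0,-15],"dr": [0,0,0]}
    - {"travel": [0,0,-40],"dr": [0,0,0]}
    - {"travel": [0,0,-50],"dr": [0,0,0]}
    - {"travel": [0,0,-50],"dr": [0,0,0]}
    - {"travel": [0,0,0],"dr": [0,0,0]}
  claw: 0.3

```text
clock: 17.05
position: [0.6071, 0.0204, 0.2197]
ee_rot: [0.866, -0.5, 0.003, -0.002]
ft_force: [-0.3, -0.4, -0.8]
grip_width: 0.695
```

Run:
```python
from h import *
o=manip.get_obs();c=manip.calibration('wrist');im=manip.camera('wrist');t=manip.camera('top');s=manip.camera('scene');print(o['clock'],o['position'])
print(proj(c,[[.6063,.0205,.088],[.6063,.0205,.102],[.4828,-.017,.088]]),proj(manip.calibration('scene'),[[.6063,.0205,.088],[.6063,.0205,.052]]))
f=lambda i,u,v,w,h,W,H:cv2.resize(i[v:v+h,u:u+w],(W,H),interpolation=cv2.INTER_CUBIC)
cv2.imwrite('pics/p5.png',np.vstack([np.hstack([f(s,200,185,100,75,400,300),f(t,360,195,100,75,400,300)]),f(im,140,70,320,120,800,300)]))
cv2.imwrite('pics/w5.png',im)
```

```text
17.05 [0.60711119 0.02039729 0.2197405 ]
[[281.4385333  197.41122053]
 [281.50453919 202.04227405]
 [247.22265764 340.21879899]] [[247.65281372 221.32430251]
 [248.05246297 232.6528819 ]]
```

View pics/p5.png

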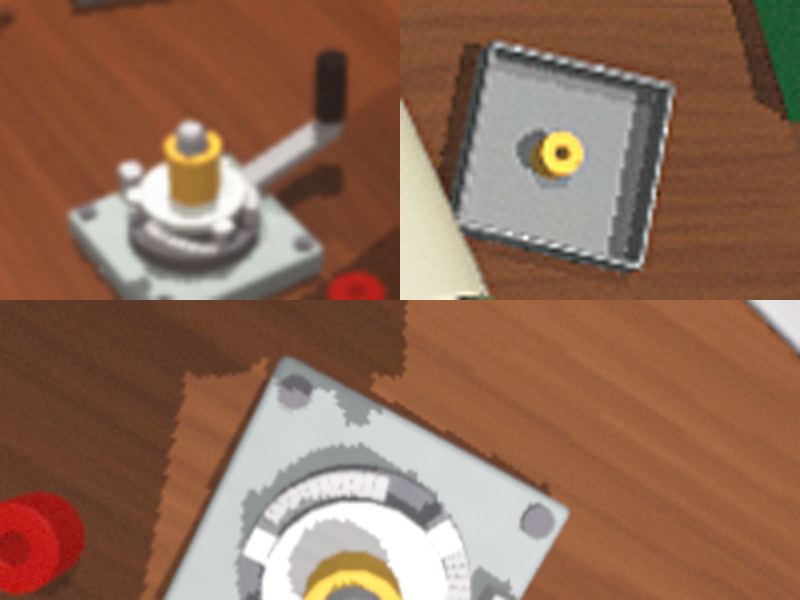

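The sleeve is down around the pin, with the pin tip standing out as expected. The narrow one stands near the tray centre. Now the handle.

Emit:
servo_tool:
  moves:
    - {"travel": [-10,42.1,0],"dr": [0,0,0]}
    - {"travel": [-10,42.1,0],"dr": [0,0,0]}
    - {"travel": [-9.8,42.1,0],"dr": [0,0,0]}
    - {"travel": [0,0,40],"dr": [0,0,0]}
    - {"travel": [0,0,40],"dr": [0,0,0]}
    - {"travel": [0,0,40],"dr": [0,0,0]}
    - {"travel": [0,0,30],"dr": [0,0,0]}
    - {"travel": [0,0,20],"dr": [0,0,0]}
    - {"travel": [0,0,0],"dr": [0,0,0]}
    - {"travel": [0,0,0],"dr": [0,0,0]}

```text
clock: 18.45
position: [0.4815, -0.0178, 0.0452]
ee_rot: [0.866, -0.5, 0.001, -0.0]
ft_force: [0.1, 0.1, 0.6]
grip_width: 0.698
```

Emit:
servo_tool:
  moves:
    - {"travel": [0,0,0],"dr": [0,0,0]}
    - {"travel": [0,0,0],"dr": [0,0,0]}
    - {"travel": [0,0,0],"dr": [0,0,0]}
    - {"travel": [0,0,0],"dr": [0,0,0]}
    - {"travel": [0,0,0],"dr": [0,0,0]}
    - {"travel": [0,0,0],"dr": [0,0,0]}
    - {"travel": [0,0,0],"dr": [0,0,0]}
  claw: 1
  squeeze: 40

```text
clock: 19.32
position: [0.4813, -0.018, 0.045]
ee_rot: [0.866, -0.5, 0.0, 0.0]
ft_force: [-2.0, -0.6, 6.0]
grip_width: 0.247
```

Run:
```python
from h import *
P=[]
for i in range(4): manip.camera('top');o=manip.get_obs();P.append(o['position'])
p=np.mean(P,0);print(o['clock'],p,o['ft_force'],o['grip_width'])
pin=np.array([.6063,.0205]);d=p[:2]-pin;print(np.hypot(*d),np.degrees(np.arctan2(d[1],d[0])))
a=np.radians(np.linspace(-163.1,-87.9,17));q=pin+.130*np.c_[np.cos(a),np.sin(a)]
D=np.diff(q,axis=0)*1000;x=np.array([.5,-.866]);y=np.array([-.866,-.5])
print(np.round(np.c_[D@x,D@y],1).tolist())
```

```text
19.525 [ 0.48129884 -0.01803393  0.04498527] [-0.98578394  0.05875782  5.58308997] 0.2473514003705753
0.13080579113728902 -162.86711362662618
[[10.5, 2.0], [10.6, 1.1], [10.7, 0.3], [10.6, -0.6], [10.6, -1.5], [10.4, -2.4], [10.2, -3.2], [9.9, -4.0], [9.5, -4.8], [9.1, -5.6], [8.6, -6.3], [8.1, -7.0], [7.5, -7.6], [6.8, -8.2], [6.1, -8.7], [5.4, -9.2]]
```

Emit:
servo_tool:
  moves:
    - {"travel": [10.5,2.0,-1],"dr": [0,0,0]}
    - {"travel": [10.6,1.1,-1],"dr": [0,0,0]}
    - {"travel": [10.7,0.3,0],"dr": [0,0,0]}
    - {"travel": [10.6,-0.6,0],"dr": [0,0,0]}
    - {"travel": [10.6,-1.5,0],"dr": [0,0,0]}
    - {"travel": [10.4,-2.4,0],"dr": [0,0,0]}
    - {"travel": [10.2,-3.2,0],"dr": [0,0,0]}
    - {"travel": [9.9,-4.0,0],"dr": [0,0,0]}
    - {"travel": [0,0,0],"dr": [0,0,0]}

```text
clock: 20.65
position: [0.5298, -0.0864, 0.0454]
ee_rot: [0.866, -0.5, -0.001, -0.0]
ft_force: [2.0, 3.6, -14.1]
grip_width: 0.249
```

Emit:
servo_tool:
  moves:
    - {"travel": [9.5,-4.8,0],"dr": [0,0,0]}
    - {"travel": [9.1,-5.6,0],"dr": [0,0,0]}
    - {"travel": [8.6,-6.3,0],"dr": [0,0,0]}
    - {"travel": [8.1,-7.0,0],"dr": [0,0,0]}
    - {"travel": [7.5,-7.6,0],"dr": [0,0,0]}
    - {"travel": [6.8,-8.2,0],"dr": [0,0,0]}
    - {"travel": [0,0,0],"dr": [0,0,0]}

```text
clock: 21.52
position: [0.5891, -0.1098, 0.0457]
ee_rot: [0.866, -0.5, -0.0, 0.0]
ft_force: [-2.8, 1.3, -21.5]
grip_width: 0.244
```

Emit:
servo_tool:
  moves:
    - {"travel": [6.1,-8.7,1.5],"dr": [0,0,0]}
    - {"travel": [5.4,-9.2,0],"dr": [0,0,0]}
    - {"travel": [0,0,0],"dr": [0,0,0]}
    - {"travel": [0,0,0],"dr": [0,0,0]}
    - {"travel": [0,0,0],"dr": [0,0,0]}

```text
clock: 22.15
position: [0.6107, -0.1108, 0.0454]
ee_rot: [0.866, -0.5, 0.001, 0.0]
ft_force: [-3.1, -2.0, -9.1]
grip_width: 0.246
```

Run:
```python
from h import *
P=[];F=[]
for i in range(4): s=manip.camera('scene');o=manip.get_obs();P.append(o['position']);F.append(o['ft_force'])
t=manip.camera('top')
p=np.mean(P,0);print(o['clock'],p,np.mean(F,0),o['grip_width'])
d=p[:2]-[.6063,.0205];print(np.hypot(*d),np.degrees(np.arctan2(d[1],d[0])))
f=lambda i,u,v,w,h,W,H:cv2.resize(i[v:v+h,u:u+w],(W,H),interpolation=cv2.INTER_CUBIC)
cv2.imwrite('pics/p6.png',np.hstack([f(s,190,170,90,90,400,400),f(t,250,150,90,90,400,400)]))
```

```text
22.35 [ 0.6105646  -0.11076861  0.04538612] [-2.85258073 -2.51473409 -7.43538517] 0.24362659705052522
0.13133786466473696 -88.13925247011122
```

View pics/p6.png

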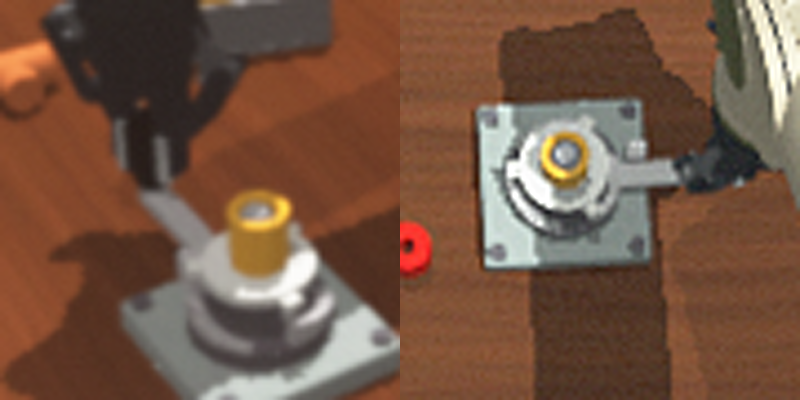

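Emit:
servo_tool:
  moves:
    - {"travel": [1,-1.7,0.5],"dr": [0,0,0]}
    - {"travel": [0.5,-0.9,0],"dr": [0,0,0]}
    - {"travel": [0,0,0],"dr": [0,0,0]}
    - {"travel": [0,0,0],"dr": [0,0,0]}
    - {"travel": [0,0,0],"dr": [0,0,0]}
    - {"travel": [0,0,0],"dr": [0,0,0]}

```text
clock: 23.15
position: [0.6117, -0.1107, 0.0451]
ee_rot: [0.866, -0.5, -0.001, 0.001]
ft_force: [-15.8, -3.8, 6.2]
grip_width: 0.249
```

```bash
python3 -c "
from workcell import manip
o=manip.get_obs();print(o['clock'],o['position'],o['ft_force'],abs(o['joint_velocities']).max() if hasattr(o['joint_velocities'],'max') else o['joint_velocities'])
print(manip.hand_in())"
```

```text
23.15 [ 0.61168795 -0.11074078  0.04511118] [-15.81756891  -3.76845342   6.23772148] 0.0007960906799464345
the job is handed in; nothing more can be done
None
```

I handed the job in at 23.15 s of the 72 s limit; the hand-in gives no verdict.

- **Sleeves:** The wide-bore sleeve is on the lift plate around the pin. The narrow one stood upright near the tray centre when I last looked, just before the lever swing.
- **Lever:** I swung it to the stop block and the fingers still hold the handle. The last push raised the force there to about 16 N for only about 1 mm of movement, and the arm was still.
- **Final picture:** With the lever up, taken just before that last push, the sleeve was flush with the pin tip.
- **Disagreements:** The camera views disagreed on the pin position by 2–3 mm, so I used the wrist camera's. Before lowering the sleeve, the scene view also suggested correcting it the other way. It went down with no sign of contact in the force reading.
- **Vertical force:** During the swing, the vertical force reached about 21 N because I had commanded the tool 2 mm upward while gripping. I took that back out, and it read about 6 N at the end.
- **Bystanders:** I never meant to touch any and noticed no contact, but I did not measure their positions again at the end.

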